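Line up the lacquered vases by height on the drying board

TASK

Stand the four lacquered bud vases on the four round mats of the wooden drying board, one on each mat, in order of height with the shortest on the mat next to the brush pot and the tallest next to the white bowl. Keep each vase upright, set it down centred on its mat without dropping it, and leave the brush pot and the bowl where they stand.

Things in the scene. Friction and masses are not known exactly. Their poses are not given: they have to be found in the camera images.
- vase_ochre: ochre yellow lacquered wooden bud vase, 75 mm tall, the shortest of the four; loose, round, about 148 g. Starts upright on the table, in one of four places before the board. Foot 44 mm across, belly 54 mm; the top 36 mm is a straight round neck 30 mm across, solid, with a flat top (the mouth is a painted disc). Origin: centre of the underside; z up along its axis.
- vase_black: black lacquered wooden bud vase, 100 mm tall, the second shortest; loose, round, about 164 g. Starts upright on the table, in one of four places before the board. Foot 44 mm across, belly 54 mm; the top 36 mm is a straight round neck 30 mm across, solid, with a flat top (the mouth is a painted disc). Origin: centre of the underside; z up along its axis.
- vase_red: vermilion red lacquered wooden bud vase, 125 mm tall, the second tallest; loose, round, about 180 g. Starts upright on the table, in one of four places before the board. Foot 44 mm across, belly 54 mm; the top 36 mm is a straight round neck 30 mm across, solid, with a flat top (the mouth is a painted disc). Origin: centre of the underside; z up along its axis.
- vase_green: dark green lacquered wooden bud vase, 150 mm tall, the tallest of the four; loose, round, about 196 g. Starts upright on the table, in one of four places before the board. Foot 44 mm across, belly 54 mm; the top 36 mm is a straight round neck 30 mm across, solid, with a flat top (the mouth is a painted disc). Origin: centre of the underside; z up along its axis.
- mat_cork: cork brown round mat, 68 mm across, 6 mm thick, fixed on the drying board. The four mats form one straight row along the board, 90 mm between neighbouring centres; which colour lies where changes, and the colours mean nothing for the order. Origin: centre of its underside, on the board's top 18 mm above the table (the mat's top is at 24 mm).
- mat_white: white round mat, 68 mm across, 6 mm thick, fixed on the drying board. The four mats form one straight row along the board, 90 mm between neighbouring centres; which colour lies where changes, and the colours mean nothing for the order. Origin: centre of its underside, on the board's top 18 mm above the table (the mat's top is at 24 mm).
- mat_grey: grey round mat, 68 mm across, 6 mm thick, fixed on the drying board. The four mats form one straight row along the board, 90 mm between neighbouring centres; which colour lies where changes, and the colours mean nothing for the order. Origin: centre of its underside, on the board's top 18 mm above the table (the mat's top is at 24 mm).
- mat_blue: blue round mat, 68 mm across, 6 mm thick, fixed on the drying board. The four mats form one straight row along the board, 90 mm between neighbouring centres; which colour lies where changes, and the colours mean nothing for the order. Origin: centre of its underside, on the board's top 18 mm above the table (the mat's top is at 24 mm).
- brush_pot: plum-coloured round brush pot with four upright brushes, 66 mm across, about 160 mm high over the brushes; loose, to be left alone. It stands on one end of the board (either may have it), in line with the mats, its centre 110 mm beyond the nearest mat's. The order starts from it. Origin: centre of its underside.
- bowl: white ceramic bowl, 84 mm across, 45 mm high; loose, to be left alone. It stands on the board's other end, its centre 110 mm beyond the nearest mat's. The board is a fixed wooden plank, 600 x 90 x 18 mm, lying across the robot's front, slightly turned. Origin: centre of its underside.
Things that resemble listed ones, but are neither listed nor needed, are in the scene too. Leave any yellow look-alike of the vase_red alone.

How it is judged:
By the outcome, as a careful person would: the job done as asked, in the order asked, and still so for the second after the job is handed in, with the robot touching nothing.
It also fails if it takes over 112 s, if anything falls off the work surface, if the arm or the gripper's body presses on something with over 40 N, if the wrist force passes 120 N, or if a joint passes its speed limit or range.

ROBOT

A 7-joint arm with a two-finger parallel gripper is mounted at the origin on the work surface. World frame = base frame: x ahead of the robot, y to its left, z up, the work surface at z = 0. Lengths are in m, angles in rad, forces in N, time in s.
With the tool pointing down it reaches from about 0.4 to 0.925 m from the base axis. Payload 5.6 kg.
Tool frame: the origin (TCP) lies on the centre line of the jaws, within the pads' length; the fingertips stand 8 mm ahead of it and the grasp point (between the pads) lies 11 mm behind it; z points along the fingers, y is the direction in which the jaws open and shut (so a half turn about z gives the same grasp; the last joint's range is limited). The gripper opens to 85 mm and grips with 20 to 120 N. Pads are 22 mm wide; open, the fingers measure 114 mm over their backs; the gripper's body (76 mm by 85 mm) begins 54 mm behind the grasp point. The pads swing forward as they close: fully open they stand 13 mm farther back than shut.
Start: joints at [-0.043, 0.468, -0.012, 1.603, 0.006, 1.071, -0.056], TCP at [0.65, -0, 0.239] pointing down, gripper open.
Joint ranges: [-2.53, 2.53], [-0.31, 2.02], [-1.57, 1.55], [0.28, 2.44], [-1.29, 4.43], [0.15, 1.84], [-2.92, 2.92]. Speed limits (rad/s): [2.57, 2.57, 3.14, 3.14, 3.14, 3.14, 3.14].

INTERFACE

Orientations are given as a unit quaternion [x, y, z, w].
In Python, from bench import get_state, get_image, close_job gives the robot as it stands.
- The arm moves only by the shell command python3 -m crank 'ROWS' [FORCE]. ROWS is JSON, a list of rows, each an object with "delta_pos": the shift along the tool's x, y, z scaled (see below), a list of three; "roll": the turn about the tool's z scaled (see below); "fingers": the opening, from 0 (shut) to 1 (fully open). A call has 1 to 10 rows; each row shifts and turns the commanded pose from where the row before left it, along the tool's axes as they then stand; what a row does not reach is not made up. The controller multiplies each number of a shift by 12 cm and each number of a turn by 8 degrees. A row lasts 1/10 s, in which the tool goes at most 50 mm and 8.59 degrees, less where a joint would pass 70% of its speed; a pose out of reach is approached as far as the arm can. A call with a number of a shift or a turn outside -1 to 1 is refused whole. A call with a gripper value outside its range is refused whole. The fingers move at their own pace and stop on an object; FORCE is the grip in N (left out, the last holds). Time passes only in rows, so rows that do not move let the fingers close. It gives the time, the measured TCP pose, the force and the opening at its end, in the units of the state.
- get_state(): the state, without advancing time (a new reading comes with each control period).
- get_image(name): name is "scene" or "side" or "wrist"; returns a dict with "frame" (384x512x3 uint8, red, green, blue), "range_z" (384x512 float32, m along the optical axis (not along the pixel's ray), 0 where there is no reading), "camera_matrix" (3x3 intrinsics, pixels), "eye" and "attitude" of the camera in the world. Camera axes: x right, y up, looking along -z (the intrinsics and any distortion apply to the point x, -y, -z); pixel columns grow to the right and rows downward; lengths in m; the calibration is good to about 2 mm. A picture is of the moment at which its call begins.
- close_job(): hands the job in, once; it reports no verdict.
The state is a dict: "t": time; "joint_positions": joint angles; "joint_velocities": joint speeds; "tau": joint torques, N m; "ee_pos": TCP position; "orientation": TCP orientation; "ft_force": force on the tool from outside, world axes, zero at the start; "moment": the same for the moment, N m; "width": finger opening in m.
Only numpy, scipy, OpenCV 4.12 (cv2) and the standard library are available. Lean on these libraries where they do the work, as an engineer would, in place of code of your own. Each camera call takes 0.05 s, during which the arm holds its last target.

## Working session

There is one attempt and no reset: what is moved stays moved. The work goes in short steps, Python scripts to look and compute and a shell command to move; the robot and the scene stay as the last step left them, time stands still between calls to the robot, and variables do not carry over. Pictures are saved under pics/ and viewed, and the job is handed in when it is done.

```bash
mkdir -p pics; ls
cat > h.py <<'E'
import numpy as np, cv2, pickle
from bench import get_state, get_image
from scipy.spatial.transform import Rotation as R
def grab(n,save):
    im=get_image(n); cv2.imwrite(f'pics/{save}.png',im['frame'][:,:,::-1]); pickle.dump(im,open(f'pics/{save}.pkl','wb')); return im
def pts(im):
    K=np.array(im['camera_matrix']);z=im['range_z'].astype(float)
    v,u=np.mgrid[0:z.shape[0],0:z.shape[1]]
    p=np.stack([(u-K[0,2])/K[0,0]*z,-(v-K[1,2])/K[1,1]*z,-z],-1)
    a=np.array(im['attitude']); M=R.from_quat(a).as_matrix() if a.size==4 else a
    return p@M.T+np.array(im['eye'])
E
python3 - <<'E'
from h import *
for n in ['scene','side']:
    im=grab(n,n+'0'); print({k:(v if k not in('frame','range_z') else v.shape) for k,v in im.items()})
print(get_state())
E
```

```text
pics
{'frame': (384, 512, 3), 'range_z': (384, 512), 'camera_matrix': array([[382.40159522,   0.        , 246.86893598],
       [  0.        , 382.40159522, 192.18159965],
       [  0.        ,   0.        ,   1.        ]]), 'eye': array([ 1.03929637, -0.1963661 ,  0.577852  ]), 'attitude': array([0.33570051, 0.22730384, 0.50895697, 0.75934244])}
{'frame': (384, 512, 3), 'range_z': (384, 512), 'camera_matrix': array([[374.07411232,   0.        , 253.16424068],
       [  0.        , 374.07411232, 188.71642817],
       [  0.        ,   0.        ,   1.        ]]), 'eye': array([ 0.32786534, -0.41496109,  0.64503976]), 'attitude': array([ 0.32494904, -0.06799075, -0.2060243 ,  0.92051039])}
{'t': 0.1, 'joint_positions': array([-0.04300212,  0.46830759, -0.01155238,  1.60353982,  0.00603841,
        1.07137595, -0.05631382]), 'joint_velocities': array([ 0.00067449, -0.00046437, -0.00028799, -0.00147653,  0.00045244,
       -0.00106178,  0.00060197]), 'tau': array([ 1.06754396e-03, -5.33521950e+01,  2.19214533e-02, -2.51963443e+01,
        1.15740488e-02,  4.25570266e-03,  1.47225879e-06]), 'ee_pos': array([ 6.49515158e-01, -1.04390620e-04,  2.38418132e-01]), 'orientation': array([ 7.07142870e-01,  7.07070239e-01, -6.22523733e-04, -5.01250119e-04]), 'ft_force': array([ 0.2508248 , -0.09591975, -0.62239098]), 'moment': array([ 0.08320421, -0.06584069, -0.00986434]), 'width': 0.08523295529782832}
```

View pics/scene0.png

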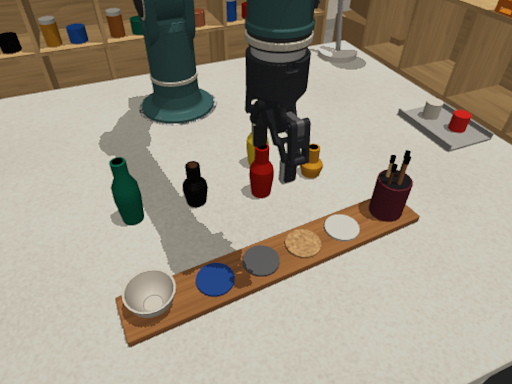

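View pics/side0.png

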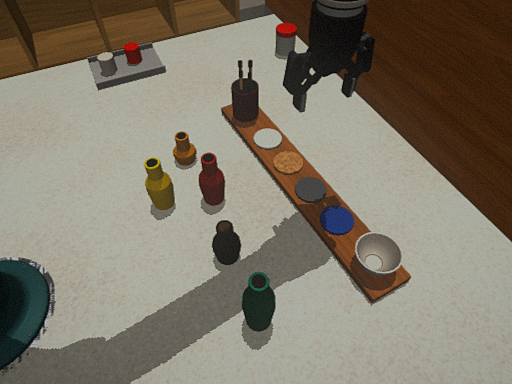

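Scene view: brush pot at (390,193), then mats white (342,227), cork (303,243), grey (261,261), blue (215,279), bowl (150,295). In the side view, ochre is at (183,150), red (211,180), black (226,243) and green (258,302). The yellow look-alike is at (160,185), close to red.

```bash
cat > meas.py <<'E'
from h import *
import sys
from scipy.optimize import least_squares
def circ(P,r=None):
    c0=np.append(P.mean(0),0.02)
    f=(lambda c:np.hypot(P[:,0]-c[0],P[:,1]-c[1])-(r if r else c[2]))
    s=least_squares(f,c0,loss='soft_l1',f_scale=0.001); return s.x,np.sqrt(s.cost*2/len(P))
E
python3 - <<'E'
from meas import *
for n,seeds in [('side0',dict(ochre=(183,150,.075),red=(211,180,.125),black=(226,243,.1),green=(258,302,.15),yellow=(160,185,.125),
   )),('scene0',dict(ochre=(312,165,.075),red=(261,180,.125),black=(195,190,.1),green=(127,200,.15),yellow=(252,150,.125)))]:
    im=pickle.load(open(f'pics/{n}.pkl','rb'));P=pts(im)
    print(n)
    for k,(u,v,h) in seeds.items():
        c=P[v,u]; 
        d=np.hypot(P[...,0]-c[0],P[...,1]-c[1]); S=(d<.045)&(im['range_z']>0)&(P[...,2]<.17)
        Q=P[S]; 
        top=Q[(Q[:,2]>h-.006)&(Q[:,2]<h+.006)]
        neck=Q[(Q[:,2]>h-.030)&(Q[:,2]<h-.004)]
        bel=None
        print(k,c.round(3),'zmax',Q[:,2].max().round(3),'top',len(top),top.mean(0).round(4) if len(top) else '', 'neck',len(neck),*[x.round(4) for x in circ(neck,.015)] if len(neck)>5 else '')
mats=dict(side0=dict(white=(268,139),cork=(288,162),grey=(311,189),blue=(337,221)),scene0=dict(white=(342,227),cork=(303,243),grey=(261,261),blue=(215,279)))
for n,m in mats.items():
    im=pickle.load(open(f'pics/{n}.pkl','rb'));P=pts(im)
    for k,(u,v) in m.items():
        lab=cv2.cvtColor(im['frame'],cv2.COLOR_RGB2LAB).astype(float)
        c=P[v,u]; d=np.hypot(P[...,0]-c[0],P[...,1]-c[1])
        S=(d<.05)&(abs(P[...,2]-.0245)<.0025)
        Q=P[S]; print(n,k,c.round(4),len(Q),cv2.minEnclosingCircle(Q[:,:2].astype(np.float32)),Q[:,2].mean().round(4))
E
```

```text
side0
ochre [0.433 0.196 0.042] zmax 0.078 top 118 [0.4371 0.2054 0.0747] neck 112 [0.4376 0.209  0.0586 0.02  ] 0.0007
red [0.45  0.055 0.079] zmax 0.128 top 162 [0.455  0.0695 0.1243] neck 139 [0.4557 0.0725 0.1081 0.02  ] 0.0007
black [ 0.424 -0.084  0.068] zmax 0.102 top 217 [ 0.4278 -0.072   0.0994] neck 127 [ 0.4285 -0.0697  0.0829  0.02  ] 0.0004
green [ 0.421 -0.221  0.111] zmax 0.153 top 344 [ 0.4281 -0.209   0.1494] neck 145 [ 0.4289 -0.2073  0.1335  0.02  ] 0.0003
yellow [0.355 0.086 0.079] zmax 0.128 top 167 [0.3545 0.1038 0.1245] neck 148 [0.3544 0.107  0.1085 0.02  ] 0.0006
scene0
ochre [0.456 0.201 0.036] zmax 0.076 top 92 [0.4443 0.2072 0.0737] neck 91 [0.4398 0.2078 0.0581 0.02  ] 0.0008
red [0.483 0.061 0.058] zmax 0.126 top 90 [0.4649 0.0699 0.1237] neck 156 [0.4579 0.0718 0.108  0.02  ] 0.0007
black [ 0.454 -0.074  0.052] zmax 0.102 top 125 [ 0.434  -0.0716  0.0988] neck 148 [ 0.4305 -0.0706  0.0829  0.02  ] 0.0008
green [ 0.457 -0.209  0.075] zmax 0.151 top 162 [ 0.4342 -0.208   0.1486] neck 190 [ 0.4307 -0.2081  0.1336  0.02  ] 0.0007
yellow [0.376 0.086 0.057] 
[... 267 characters left out ...]
9397316) 0.0238
side0 grey [ 0.6451 -0.014   0.0236] 569 ((0.6462369561195374, -0.011774254962801933), 0.034839581698179245) 0.0237
side0 blue [ 0.6502 -0.1064  0.0232] 693 ((0.6529824137687683, -0.10172908753156662), 0.034530673176050186) 0.0236
scene0 white [0.6373 0.1675 0.0234] 640 ((0.6356321573257446, 0.1654859483242035), 0.03527888283133507) 0.0234
scene0 cork [0.6435 0.0778 0.0225] 718 ((0.6428641676902771, 0.07742412388324738), 0.034748777747154236) 0.0234
scene0 grey [ 0.651  -0.012   0.0212] 793 ((0.64881831407547, -0.012674963101744652), 0.034121397882699966) 0.0234
scene0 blue [ 0.6566 -0.1016  0.0218] 898 ((0.6557666659355164, -0.10260030627250671), 0.034329235553741455) 0.0234
```

Run:
```python
from h import *
im=grab('wrist','wrist0'); print(im['eye'],im['attitude'],im['camera_matrix'])
```

```text
[0.65031317 0.08287674 0.37186429] [-1.66638687e-01  1.59941662e-03 -2.82971142e-04  9.86016688e-01] [[296.73948517   0.         252.78003005]
 [  0.         296.73948517 187.52433456]
 [  0.           0.           1.        ]]
```

View pics/wrist0.png

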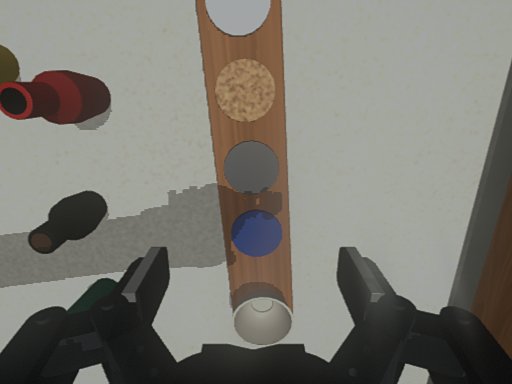

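The wrist view shows cork at (245,90), grey (251,167) and blue (256,233), with white cut off at the top. I'll use it as a third estimate of the mat centres.

Run:
```python
from meas import *
im=pickle.load(open('pics/wrist0.pkl','rb'));P=pts(im)
for k,(u,v) in dict(cork=(245,90),grey=(251,167),blue=(256,233)).items():
    c=P[v,u]; d=np.hypot(P[...,0]-c[0],P[...,1]-c[1])
    S=(d<.045)&(abs(P[...,2]-c[2])<.003); Q=P[S]
    print(k,c.round(4),len(Q),cv2.minEnclosingCircle(Q[:,:2].astype(np.float32)),Q.mean(0).round(4))
for k,(u,v,h) in dict(red=(60,97,.125),black=(70,220,.1)).items():
    c=P[v,u]; d=np.hypot(P[...,0]-c[0],P[...,1]-c[1]); Q=P[(d<.05)]
    neck=Q[(Q[:,2]>h-.030)&(Q[:,2]<h-.004)]
    print(k,Q[:,2].max(),circ(neck,.015))
```

```text
cork [0.6405 0.0768 0.0229] 2986 ((0.6398979425430298, 0.0759999230504036), 0.03397186100482941) [0.64   0.0768 0.0228]
grey [ 0.647  -0.0119  0.0236] 2325 ((0.6466168761253357, -0.013827448710799217), 0.03392744064331055) [ 0.6466 -0.0128  0.0229]
blue [ 0.6533 -0.1017  0.0232] 1864 ((0.6537337899208069, -0.1032848209142685), 0.03446634113788605) [ 0.6532 -0.1022  0.023 ]
red 0.12683745453380438 (array([0.4563528 , 0.07056481, 0.10866518, 0.02      ]), np.float64(0.0003852058091146858))
black 0.1015573101785755 (array([ 0.42882474, -0.07172848,  0.08348191,  0.02      ]), np.float64(0.00043933970980717394))
```

```bash
python3 -m crank '[{"delta_pos":[0.1,-0.1,0],"roll":0,"fingers":0.8},{"delta_pos":[0.26,-0.26,0],"roll":0,"fingers":0.8},{"delta_pos":[0.26,-0.26,0],"roll":0,"fingers":0.8},{"delta_pos":[0.26,-0.26,0],"roll":0,"fingers":0.8},{"delta_pos":[0.26,-0.26,0],"roll":0,"fingers":0.8},{"delta_pos":[0.26,-0.26,0],"roll":0,"fingers":0.8},{"delta_pos":[0.23,-0.25,0],"roll":0,"fingers":0.8},{"delta_pos":[0.1,-0.1,0],"roll":0,"fingers":0.8},{"delta_pos":[0,0,0],"roll":0,"fingers":0.8},{"delta_pos":[0,0,0],"roll":0,"fingers":0.8}]' 40
```

```text
t: 1.15
ee_pos: [0.4405, 0.2071, 0.2393]
orientation: [0.707, 0.707, 0.0, 0.0]
ft_force: [1.8, -1.1, -0.5]
width: 0.0684
```

```bash
python3 -m crank '[{"delta_pos":[0.01,-0.015,0.1],"roll":0,"fingers":0.8},{"delta_pos":[0,0,0.24],"roll":0,"fingers":0.8},{"delta_pos":[0,0,0.24],"roll":0,"fingers":0.8},{"delta_pos":[0,0,0.24],"roll":0,"fingers":0.8},{"delta_pos":[0,0,0.24],"roll":0,"fingers":0.8},{"delta_pos":[0,0,0.24],"roll":0,"fingers":0.8},{"delta_pos":[0,0,0.18],"roll":0,"fingers":0.8},{"delta_pos":[0,0,0.08],"roll":0,"fingers":0.8},{"delta_pos":[0,0,0.02],"roll":0,"fingers":0.8},{"delta_pos":[0,0,0],"roll":0,"fingers":0.8}]'
python3 - <<'E'
from h import *
grab('side','side1');print(get_state()['ee_pos'])
E
```

```text
t: 2.15
ee_pos: [0.4386, 0.2084, 0.0496]
orientation: [0.707, 0.707, -0.0, 0.0]
ft_force: [-0.2, -0.1, 0.2]
width: 0.0681
[0.43892603 0.2087515  0.05019565]
```

View pics/side1.png

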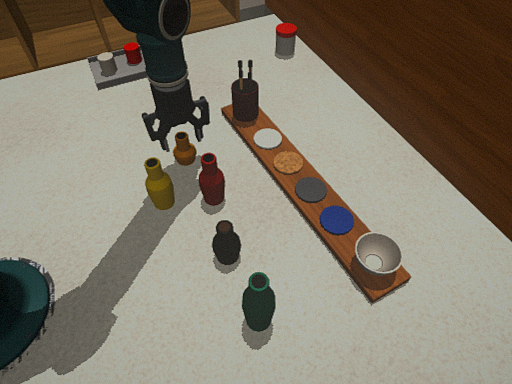

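The side view shows the jaws either side of the ochre neck at (183,140), so I'm closing.

```bash
python3 -m crank '[{"delta_pos":[0,0,0],"roll":0,"fingers":0.2},{"delta_pos":[0,0,0],"roll":0,"fingers":0.2},{"delta_pos":[0,0,0],"roll":0,"fingers":0.2},{"delta_pos":[0,0,0],"roll":0,"fingers":0.2},{"delta_pos":[0,0,0],"roll":0,"fingers":0.2},{"delta_pos":[0,0,0],"roll":0,"fingers":0.2},{"delta_pos":[0,0,0],"roll":0,"fingers":0.2}]' 40
```

```text
t: 2.9
ee_pos: [0.4387, 0.209, 0.0506]
orientation: [0.707, 0.707, 0.001, 0.0]
ft_force: [-0.3, -0.6, 5.3]
width: 0.0293
```

```bash
python3 -m crank '[{"delta_pos":[0,0,-0.05],"roll":0,"fingers":0.2},{"delta_pos":[0,0,-0.15],"roll":0,"fingers":0.2},{"delta_pos":[0,0,-0.25],"roll":0,"fingers":0.2},{"delta_pos":[0,0,-0.15],"roll":0,"fingers":0.2},{"delta_pos":[0,0,-0.05],"roll":0,"fingers":0.2},{"delta_pos":[0,0,0],"roll":0,"fingers":0.2}]'
python3 - <<'E'
from h import *
grab('side','side2');grab('scene','scene2');print(get_state())
E
```

```text
t: 3.5
ee_pos: [0.4386, 0.2089, 0.1284]
orientation: [0.707, 0.707, 0.001, 0.0]
ft_force: [0.5, 0.4, -2.2]
width: 0.029
{'t': 3.6, 'joint_positions': array([-0.39569397,  0.36142613, -0.1389828 ,  2.08236087,  0.07579333,
        0.70378465, -0.58379473]), 'joint_velocities': array([-0.00172782,  0.01480119,  0.00046867,  0.00347014, -0.00048711,
        0.00079107, -0.00053369]), 'tau': array([ 2.39448081e-02, -4.18443561e+01, -1.15926225e+00, -1.93327492e+01,
        7.94675929e-03, -1.60816818e-02,  1.15812516e-03]), 'ee_pos': array([0.4376361 , 0.20840176, 0.12696292]), 'orientation': array([ 7.07140082e-01,  7.07073149e-01, -6.61686384e-04, -1.69434931e-04]), 'ft_force': array([-0.16149534, -0.14997315, -1.5055991 ]), 'moment': array([-0.0015202 ,  0.04402069, -0.06175579]), 'width': 0.029393599894602343}
```

View pics/scene2.png

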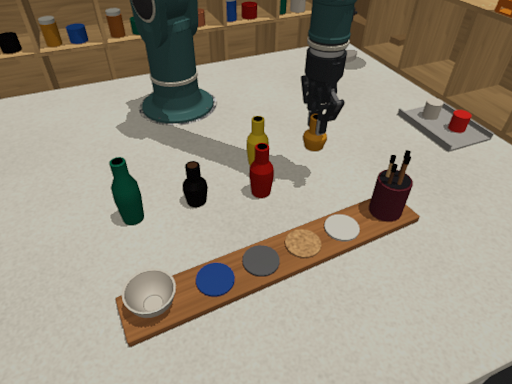

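The ochre vase hangs upright in the jaws at (316,130). Next I'll carry it over the white mat.

```bash
python3 -m crank '[{"delta_pos":[-0.05,0.1,0],"roll":0,"fingers":0.2},{"delta_pos":[-0.05,0.2,0],"roll":0,"fingers":0.2},{"delta_pos":[-0.05,0.24,0],"roll":0,"fingers":0.2},{"delta_pos":[-0.05,0.24,0],"roll":0,"fingers":0.2},{"delta_pos":[-0.05,0.24,0],"roll":0,"fingers":0.2},{"delta_pos":[-0.05,0.24,0],"roll":0,"fingers":0.2},{"delta_pos":[-0.05,0.2,0],"roll":0,"fingers":0.2},{"delta_pos":[0,0.1,0],"roll":0,"fingers":0.2},{"delta_pos":[0,0.065,0],"roll":0,"fingers":0.2},{"delta_pos":[0,0,0],"roll":0,"fingers":0.2}]'
```

```text
t: 4.6
ee_pos: [0.6338, 0.166, 0.1264]
orientation: [0.707, 0.707, -0.001, -0.0]
ft_force: [-1.0, -0.2, -3.4]
width: 0.0292
```

```bash
python3 -m crank '[{"delta_pos":[0,0,0.1],"roll":0,"fingers":0.2},{"delta_pos":[0,0,0.15],"roll":0,"fingers":0.2},{"delta_pos":[0,0,0.1],"roll":0,"fingers":0.2},{"delta_pos":[0,0,0.05],"roll":0,"fingers":0.2},{"delta_pos":[0,0,0],"roll":0,"fingers":0.2},{"delta_pos":[0,0,0],"roll":0,"fingers":0.2}]'
cat > chk.py <<'E'
from meas import *
def chk(n,tag,c,top,r=.015,zlo=.030,zhi=.004):
    im=grab(n,n+tag);P=pts(im);d=np.hypot(P[...,0]-c[0],P[...,1]-c[1])
    Q=P[(d<.045)&(im['range_z']>0)]
    for lab,z0,z1,rr in [('neck',top-zlo,top-zhi,.015),('foot',top-.5,top,None)]:
        q=Q[(Q[:,2]>z0)&(Q[:,2]<z1)] if lab=='neck' else None
        if q is not None and len(q)>5: print(n,lab,len(q),*[x.round(4) for x in circ(q,rr)])
    return im,P,Q
E
python3 - <<'E'
from chk import *
for n in ['scene','side']:
    chk(n,'3',(.6335,.1668),.099)
print(get_state()['ee_pos'])
E
```

```text
t: 5.2
ee_pos: [0.6334, 0.1669, 0.08]
orientation: [0.707, 0.707, 0.0, 0.0]
ft_force: [-0.0, 0.6, -1.9]
width: 0.0292
scene neck 219 [0.6425 0.1661 0.0839 0.02  ] 0.0027
side neck 178 [0.6314 0.1667 0.084  0.02  ] 0.0026
[0.63375565 0.16698235 0.08050844]
```

View pics/scene3.png

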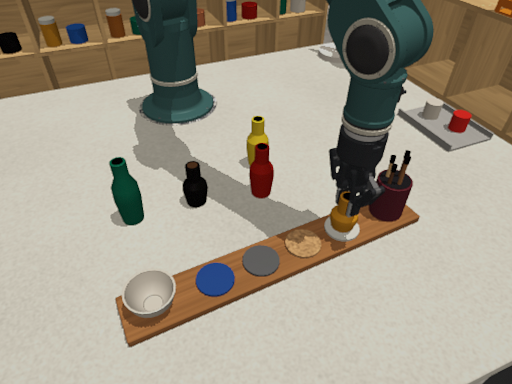

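View pics/side3.png

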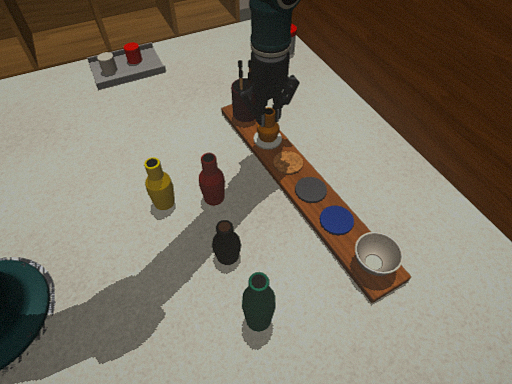

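Ochre is just above the white mat and centred on it in both views: (343,225) in scene and (267,137) in side. I'll creep it down.

```bash
python3 -m crank '[{"delta_pos":[0,0,0.02],"roll":0,"fingers":0.2},{"delta_pos":[0,0,0.015],"roll":0,"fingers":0.2},{"delta_pos":[0,0,0.005],"roll":0,"fingers":0.2},{"delta_pos":[0,0,0],"roll":0,"fingers":0.2}]'
```

```text
t: 5.7
ee_pos: [0.6332, 0.1667, 0.0748]
orientation: [0.707, 0.707, -0.0, 0.0]
ft_force: [-0.0, -0.7, -2.0]
width: 0.0291
```

```bash
python3 -m crank '[{"delta_pos":[0,0,0.008],"roll":0,"fingers":0.2},{"delta_pos":[0,0,0],"roll":0,"fingers":0.2},{"delta_pos":[0,0,0],"roll":0,"fingers":0.2}]'
```

```text
t: 6.0
ee_pos: [0.6333, 0.1667, 0.0747]
orientation: [0.707, 0.707, 0.0, 0.0]
ft_force: [-3.0, -1.0, 5.2]
width: 0.0292
```

Contact: force went from −2 to +5 N. Releasing.

```bash
python3 -m crank '[{"delta_pos":[0,0,0],"roll":0,"fingers":0.5},{"delta_pos":[0,0,0],"roll":0,"fingers":0.7},{"delta_pos":[0,0,0],"roll":0,"fingers":0.8},{"delta_pos":[0,0,0],"roll":0,"fingers":0.8},{"delta_pos":[0,0,-0.05],"roll":0,"fingers":0.8},{"delta_pos":[0,0,-0.2],"roll":0,"fingers":0.8},{"delta_pos":[0,0,-0.3],"roll":0,"fingers":0.8},{"delta_pos":[0,0,-0.3],"roll":0,"fingers":0.8},{"delta_pos":[0,0,-0.3],"roll":0,"fingers":0.8},{"delta_pos":[0,0,-0.1],"roll":0,"fingers":0.8}]'
python3 - <<'E'
from chk import *
for n in ['scene','side','wrist']: chk(n,'4',(.6335,.1668),.099)
print(get_state()['ee_pos'])
E
```

```text
t: 7.0
ee_pos: [0.6353, 0.1674, 0.229]
orientation: [0.707, 0.707, 0.003, 0.002]
ft_force: [1.0, -0.2, 0.3]
width: 0.0683
scene neck 167 [0.6347 0.166  0.0818 0.02  ] 0.0007
side neck 115 [0.6324 0.1671 0.0816 0.02  ] 0.0007
wrist neck 183 [0.633  0.1644 0.0829 0.02  ] 0.0002
[0.633272   0.16675885 0.22428909]
```

View pics/scene4.png

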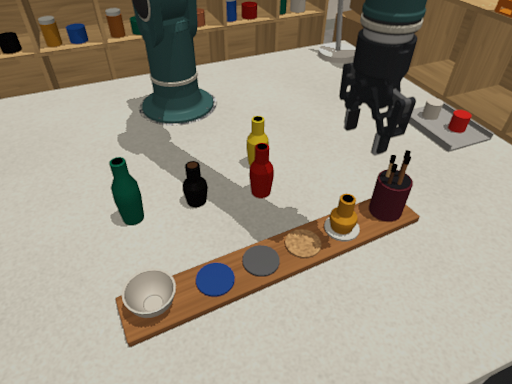

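Ochre stands centred on the white mat: three cameras give (0.633–0.635, 0.164–0.167) against a mat centre of (0.6335, 0.1668). Next is black.

```bash
python3 -m crank '[{"delta_pos":[-0.12,-0.1,0],"roll":0,"fingers":0.8},{"delta_pos":[-0.24,-0.21,0],"roll":0,"fingers":0.8},{"delta_pos":[-0.24,-0.21,0],"roll":0,"fingers":0.8},{"delta_pos":[-0.24,-0.21,0],"roll":0,"fingers":0.8},{"delta_pos":[-0.24,-0.21,0],"roll":0,"fingers":0.8},{"delta_pos":[-0.24,-0.21,0],"roll":0,"fingers":0.8},{"delta_pos":[-0.24,-0.21,0],"roll":0,"fingers":0.8},{"delta_pos":[-0.24,-0.21,0],"roll":0,"fingers":0.8},{"delta_pos":[-0.15,-0.11,0],"roll":0,"fingers":0.8},{"delta_pos":[-0.03,-0.02,0],"roll":0,"fingers":0.8}]'; python3 -m crank '[{"delta_pos":[0,0,0],"roll":0,"fingers":0.8},{"delta_pos":[0,0,0],"roll":0,"fingers":0.8}]'
```

```text
t: 8.15
ee_pos: [0.4263, -0.0729, 0.2222]
orientation: [0.709, 0.706, -0.002, -0.001]
ft_force: [-0.2, 0.5, 1.0]
width: 0.0682
t: 8.35
ee_pos: [0.4296, -0.0698, 0.2233]
orientation: [0.707, 0.708, -0.0, -0.0]
ft_force: [-0.4, 0.3, 0.4]
width: 0.068
```

```bash
python3 -m crank '[{"delta_pos":[-0.005,0,0.1],"roll":0,"fingers":0.8},{"delta_pos":[0,0,0.24],"roll":0,"fingers":0.8},{"delta_pos":[0,0,0.28],"roll":0,"fingers":0.8},{"delta_pos":[0,0,0.28],"roll":0,"fingers":0.8},{"delta_pos":[0,0,0.2],"roll":0,"fingers":0.8},{"delta_pos":[0,0,0.1],"roll":0,"fingers":0.8},{"delta_pos":[0,0,0.03],"roll":0,"fingers":0.8},{"delta_pos":[0,0,0],"roll":0,"fingers":0.8}]'
python3 - <<'E'
from h import *
grab('scene','scene5');grab('side','side5');print(get_state()['ee_pos'])
E
```

```text
t: 9.15
ee_pos: [0.4294, -0.0711, 0.0761]
orientation: [0.707, 0.707, -0.0, -0.0]
ft_force: [0.2, -0.2, 0.1]
width: 0.0683
[ 0.43005851 -0.07135549  0.07709431]
```

View pics/scene5.png

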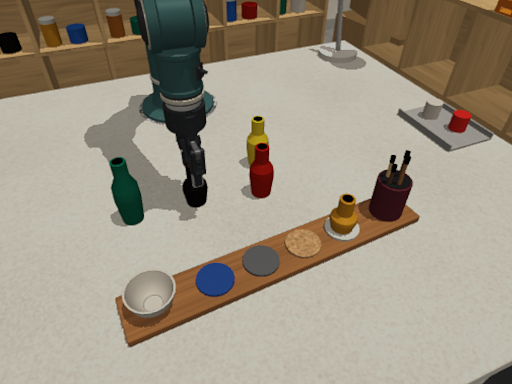

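The jaws straddle the black neck at (194,180). Close and lift.

```bash
python3 -m crank '[{"delta_pos":[0,0,0.01],"roll":0,"fingers":0.2},{"delta_pos":[0,0,0],"roll":0,"fingers":0.2},{"delta_pos":[0,0,0],"roll":0,"fingers":0.2},{"delta_pos":[0,0,0],"roll":0,"fingers":0.2},{"delta_pos":[0,0,0],"roll":0,"fingers":0.2},{"delta_pos":[0,0,0],"roll":0,"fingers":0.2},{"delta_pos":[0,0,0],"roll":0,"fingers":0.2}]' 40
```

```text
t: 9.95
ee_pos: [0.4295, -0.0715, 0.0758]
orientation: [0.707, 0.707, 0.0, 0.0]
ft_force: [-0.8, -0.8, 4.8]
width: 0.0288
```

```bash
python3 -m crank '[{"delta_pos":[0,0,-0.05],"roll":0,"fingers":0.2},{"delta_pos":[0,0,-0.15],"roll":0,"fingers":0.2},{"delta_pos":[0,0,-0.25],"roll":0,"fingers":0.2},{"delta_pos":[0,0,-0.15],"roll":0,"fingers":0.2},{"delta_pos":[0,0,-0.05],"roll":0,"fingers":0.2},{"delta_pos":[0,0,0],"roll":0,"fingers":0.2},{"delta_pos":[0,0,0],"roll":0,"fingers":0.2}]'
python3 - <<'E'
from h import *
grab('side','side6');print(get_state()['ee_pos'])
E
```

```text
t: 10.65
ee_pos: [0.4286, -0.0714, 0.1525]
orientation: [0.707, 0.707, -0.0, -0.0]
ft_force: [-0.3, 0.5, -0.9]
width: 0.0288
[ 0.42839426 -0.07135043  0.15219676]
```

View pics/side6.png

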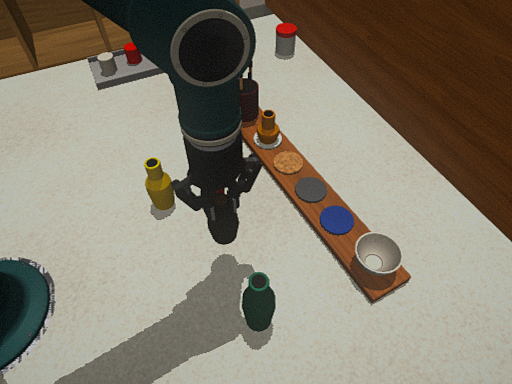

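Black is held upright. Carrying it to cork.

```bash
python3 -m crank '[{"delta_pos":[0.07,0.1,0],"roll":0,"fingers":0.2},{"delta_pos":[0.14,0.2,0],"roll":0,"fingers":0.2},{"delta_pos":[0.17,0.24,0],"roll":0,"fingers":0.2},{"delta_pos":[0.17,0.24,0],"roll":0,"fingers":0.2},{"delta_pos":[0.17,0.24,0],"roll":0,"fingers":0.2},{"delta_pos":[0.17,0.24,0],"roll":0,"fingers":0.2},{"delta_pos":[0.17,0.24,0],"roll":0,"fingers":0.2},{"delta_pos":[0.11,0.16,0],"roll":0,"fingers":0.2},{"delta_pos":[0.07,0.1,0],"roll":0,"fingers":0.2},{"delta_pos":[0,0,0],"roll":0,"fingers":0.2}]'; python3 -m crank '[{"delta_pos":[0,0,0],"roll":0,"fingers":0.2}]'
```

```text
t: 11.7
ee_pos: [0.6416, 0.0804, 0.1514]
orientation: [0.706, 0.708, 0.0, -0.001]
ft_force: [-1.1, 0.1, -2.1]
width: 0.0287
t: 11.8
ee_pos: [0.6398, 0.0778, 0.1517]
orientation: [0.707, 0.707, -0.001, -0.001]
ft_force: [0.0, 0.2, -1.5]
width: 0.0293
```

```bash
python3 -m crank '[{"delta_pos":[0,0,0.1],"roll":0,"fingers":0.2},{"delta_pos":[0,0,0.15],"roll":0,"fingers":0.2},{"delta_pos":[0,0,0.1],"roll":0,"fingers":0.2},{"delta_pos":[0,0,0.05],"roll":0,"fingers":0.2},{"delta_pos":[0,0,0],"roll":0,"fingers":0.2},{"delta_pos":[0,0,0],"roll":0,"fingers":0.2}]'
python3 - <<'E'
from h import *
grab('scene','scene7');grab('side','side7');print(get_state()['ee_pos'])
E
```

```text
t: 12.4
ee_pos: [0.6406, 0.0772, 0.1054]
orientation: [0.707, 0.707, 0.0, 0.0]
ft_force: [0.9, 0.2, -0.8]
width: 0.029
[0.64100979 0.07740029 0.1059719 ]
```

View pics/scene7.png

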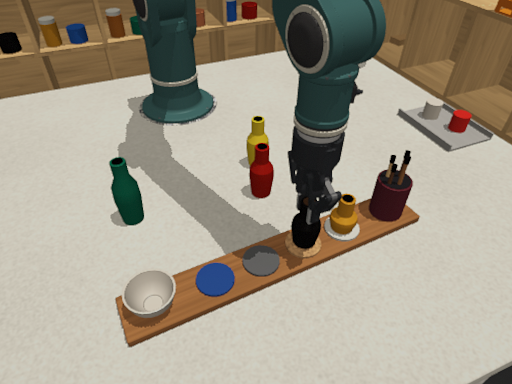

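```bash
python3 -m crank '[{"delta_pos":[0,0,0.02],"roll":0,"fingers":0.2},{"delta_pos":[0,0,0.015],"roll":0,"fingers":0.2},{"delta_pos":[0,0,0.005],"roll":0,"fingers":0.2},{"delta_pos":[0,0,0],"roll":0,"fingers":0.2}]'
```

```text
t: 12.9
ee_pos: [0.6403, 0.0773, 0.1002]
orientation: [0.707, 0.707, -0.0, -0.0]
ft_force: [0.1, -0.0, -1.2]
width: 0.029
```

```bash
python3 -m crank '[{"delta_pos":[0,0,0.008],"roll":0,"fingers":0.2},{"delta_pos":[0,0,0],"roll":0,"fingers":0.2},{"delta_pos":[0,0,0],"roll":0,"fingers":0.2}]'
```

```text
t: 13.2
ee_pos: [0.6405, 0.0774, 0.1]
orientation: [0.707, 0.707, 0.0, 0.0]
ft_force: [-2.3, 0.0, 3.7]
width: 0.0291
```

```bash
python3 -m crank '[{"delta_pos":[0,0,0],"roll":0,"fingers":0.5},{"delta_pos":[0,0,0],"roll":0,"fingers":0.7},{"delta_pos":[0,0,0],"roll":0,"fingers":0.8},{"delta_pos":[0,0,0],"roll":0,"fingers":0.8},{"delta_pos":[0,0,-0.05],"roll":0,"fingers":0.8},{"delta_pos":[0,0,-0.2],"roll":0,"fingers":0.8},{"delta_pos":[0,0,-0.3],"roll":0,"fingers":0.8},{"delta_pos":[0,0,-0.3],"roll":0,"fingers":0.8},{"delta_pos":[0,0,-0.1],"roll":0,"fingers":0.8},{"delta_pos":[0,0,0],"roll":0,"fingers":0.8}]'
python3 - <<'E'
from chk import *
for n in ['scene','side','wrist']: chk(n,'8',(.640,.0772),.124)
print(get_state()['ee_pos'])
E
```

```text
t: 14.2
ee_pos: [0.6417, 0.0776, 0.2161]
orientation: [0.707, 0.707, 0.002, 0.001]
ft_force: [-1.3, 0.5, -0.5]
width: 0.0683
scene neck 185 [0.6415 0.0785 0.1073 0.02  ] 0.0006
side neck 129 [0.6394 0.0796 0.1073 0.02  ] 0.0007
wrist neck 267 [0.6401 0.0769 0.1077 0.02  ] 0.0002
[0.63936514 0.0771798  0.21169984]
```

View pics/scene8.png

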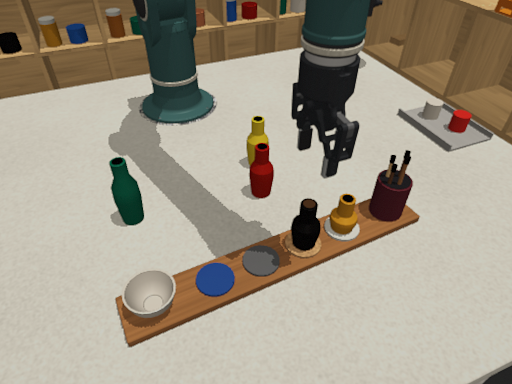

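Black stands centred on cork at about (0.640, 0.078). Now red. The yellow look-alike is 108 mm from it and the jaw backs stay clear.

```bash
python3 -m crank '[{"delta_pos":[-0.02,-0.1,0],"roll":0,"fingers":0.75},{"delta_pos":[-0.025,-0.2,0],"roll":0,"fingers":0.75},{"delta_pos":[0,-0.24,0],"roll":0,"fingers":0.75},{"delta_pos":[0,-0.24,0],"roll":0,"fingers":0.75},{"delta_pos":[0,-0.24,0],"roll":0,"fingers":0.75},{"delta_pos":[0,-0.24,0],"roll":0,"fingers":0.75},{"delta_pos":[0,-0.17,0],"roll":0,"fingers":0.75},{"delta_pos":[0,-0.095,0],"roll":0,"fingers":0.75},{"delta_pos":[0,0,0],"roll":0,"fingers":0.75},{"delta_pos":[0,0,0],"roll":0,"fingers":0.75}]'
```

```text
t: 15.35
ee_pos: [0.4581, 0.0719, 0.2131]
orientation: [0.707, 0.707, 0.0, 0.0]
ft_force: [0.5, 0.0, -0.2]
width: 0.064
```

```bash
python3 -m crank '[{"delta_pos":[0,-0.01,0.1],"roll":0,"fingers":0.75},{"delta_pos":[0,0,0.2],"roll":0,"fingers":0.75},{"delta_pos":[0,0,0.24],"roll":0,"fingers":0.75},{"delta_pos":[0,0,0.2],"roll":0,"fingers":0.75},{"delta_pos":[0,0,0.15],"roll":0,"fingers":0.75},{"delta_pos":[0,0,0.05],"roll":0,"fingers":0.75},{"delta_pos":[0,0,0],"roll":0,"fingers":0.75},{"delta_pos":[0,0,0],"roll":0,"fingers":0.75}]'
python3 - <<'E'
from h import *
grab('scene','scene9');grab('side','side9');print(get_state()['ee_pos'])
E
```

```text
t: 16.15
ee_pos: [0.4568, 0.0721, 0.1008]
orientation: [0.707, 0.707, 0.0, 0.0]
ft_force: [-0.4, 0.3, 0.4]
width: 0.0637
[0.45701726 0.0721034  0.10134882]
```

View pics/side9.png

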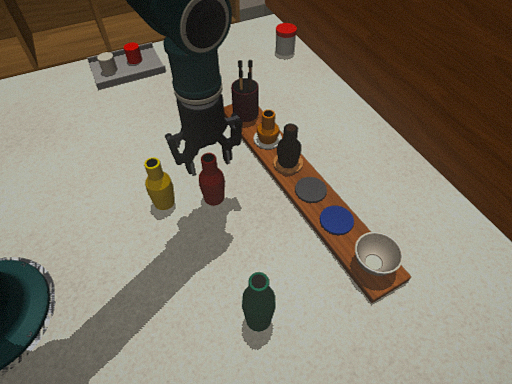

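The jaws are around the red neck at (209,165), and the yellow at (160,185) is clear. Close and lift.

```bash
python3 -m crank '[{"delta_pos":[0,0,0.01],"roll":0,"fingers":0.2},{"delta_pos":[0,0,0],"roll":0,"fingers":0.2},{"delta_pos":[0,0,0],"roll":0,"fingers":0.2},{"delta_pos":[0,0,0],"roll":0,"fingers":0.2},{"delta_pos":[0,0,0],"roll":0,"fingers":0.2},{"delta_pos":[0,0,0],"roll":0,"fingers":0.2},{"delta_pos":[0,0,0],"roll":0,"fingers":0.2}]' 40
```

```text
t: 16.95
ee_pos: [0.4567, 0.0721, 0.0999]
orientation: [0.707, 0.707, 0.0, 0.0]
ft_force: [-0.7, -0.2, 6.9]
width: 0.029
```

```bash
python3 -m crank '[{"delta_pos":[0,0,-0.05],"roll":0,"fingers":0.2},{"delta_pos":[0,0,-0.15],"roll":0,"fingers":0.2},{"delta_pos":[0,0,-0.25],"roll":0,"fingers":0.2},{"delta_pos":[0,0,-0.15],"roll":0,"fingers":0.2},{"delta_pos":[0,0,-0.05],"roll":0,"fingers":0.2},{"delta_pos":[0,0,0],"roll":0,"fingers":0.2},{"delta_pos":[0,0,0],"roll":0,"fingers":0.2}]'
python3 - <<'E'
from h import *
grab('scene','scene10');print(get_state()['ee_pos'])
E
```

```text
t: 17.65
ee_pos: [0.4554, 0.0718, 0.1765]
orientation: [0.707, 0.707, -0.001, -0.0]
ft_force: [-0.1, 0.4, -2.3]
width: 0.0291
[0.45532259 0.07176688 0.17624127]
```

View pics/scene10.png

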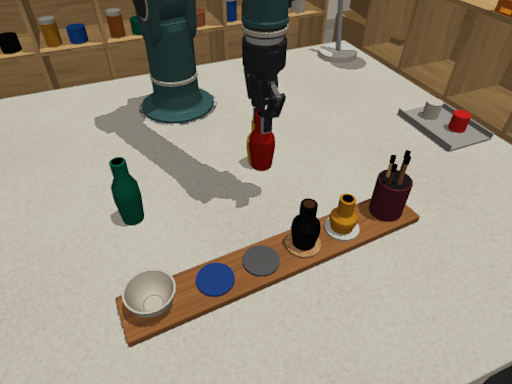

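Red is held upright. Carrying it to grey, with the sideways shift early so it stays clear of black.

```bash
python3 -m crank '[{"delta_pos":[-0.1,0.1,0],"roll":0,"fingers":0.2},{"delta_pos":[-0.15,0.2,0],"roll":0,"fingers":0.2},{"delta_pos":[-0.15,0.24,0],"roll":0,"fingers":0.2},{"delta_pos":[-0.15,0.24,0],"roll":0,"fingers":0.2},{"delta_pos":[-0.1,0.24,0],"roll":0,"fingers":0.2},{"delta_pos":[-0.05,0.24,0],"roll":0,"fingers":0.2},{"delta_pos":[0,0.2,0],"roll":0,"fingers":0.2},{"delta_pos":[0,0.135,0],"roll":0,"fingers":0.2},{"delta_pos":[0,0,0],"roll":0,"fingers":0.2},{"delta_pos":[0,0,0],"roll":0,"fingers":0.2}]'
```

```text
t: 18.7
ee_pos: [0.6464, -0.012, 0.1755]
orientation: [0.707, 0.707, -0.001, -0.001]
ft_force: [-0.5, -0.3, -2.2]
width: 0.0293
```

```bash
python3 -m crank '[{"delta_pos":[0,0,0.1],"roll":0,"fingers":0.2},{"delta_pos":[0,0,0.15],"roll":0,"fingers":0.2},{"delta_pos":[0,0,0.1],"roll":0,"fingers":0.2},{"delta_pos":[0,0,0.05],"roll":0,"fingers":0.2},{"delta_pos":[0,0,0],"roll":0,"fingers":0.2},{"delta_pos":[0,0,0],"roll":0,"fingers":0.2}]'
python3 - <<'E'
from h import *
grab('scene','scene11');grab('side','side11');print(get_state()['ee_pos'])
E
```

```text
t: 19.3
ee_pos: [0.6478, -0.012, 0.1297]
orientation: [0.707, 0.707, 0.0, 0.0]
ft_force: [-0.2, -0.2, -0.8]
width: 0.029
[ 0.64815704 -0.01200613  0.13019107]
```

View pics/side11.png

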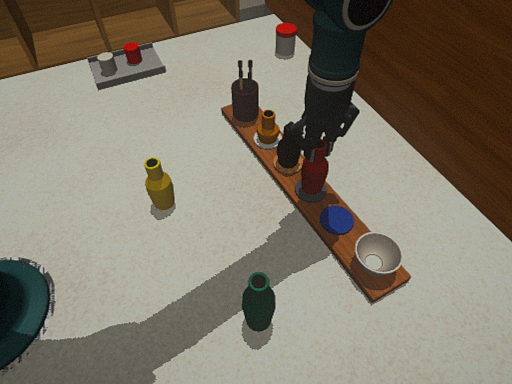

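Red is just above the grey mat at (313,188). Lowering it with a small back-shift in x.

```bash
python3 -m crank '[{"delta_pos":[-0.004,-0.005,0.02],"roll":0,"fingers":0.2},{"delta_pos":[0,0,0.015],"roll":0,"fingers":0.2},{"delta_pos":[0,0,0.005],"roll":0,"fingers":0.2},{"delta_pos":[0,0,0],"roll":0,"fingers":0.2}]'
```

```text
t: 19.8
ee_pos: [0.6469, -0.0125, 0.1245]
orientation: [0.707, 0.707, -0.0, -0.0]
ft_force: [0.1, 0.0, -2.3]
width: 0.0291
```

```bash
python3 -m crank '[{"delta_pos":[0,0,0.008],"roll":0,"fingers":0.2},{"delta_pos":[0,0,0],"roll":0,"fingers":0.2},{"delta_pos":[0,0,0],"roll":0,"fingers":0.2}]'
```

```text
t: 20.1
ee_pos: [0.6472, -0.0125, 0.1241]
orientation: [0.707, 0.707, 0.0, 0.0]
ft_force: [-1.2, -0.2, 1.8]
width: 0.0289
```

```bash
python3 -m crank '[{"delta_pos":[0,0,0.004],"roll":0,"fingers":0.2},{"delta_pos":[0,0,0],"roll":0,"fingers":0.2}]'
```

```text
t: 20.3
ee_pos: [0.6472, -0.0125, 0.124]
orientation: [0.707, 0.707, 0.0, 0.0]
ft_force: [-2.3, -0.0, 4.7]
width: 0.0292
```

```bash
python3 -m crank '[{"delta_pos":[0,0,0],"roll":0,"fingers":0.5},{"delta_pos":[0,0,0],"roll":0,"fingers":0.7},{"delta_pos":[0,0,0],"roll":0,"fingers":0.8},{"delta_pos":[0,0,0],"roll":0,"fingers":0.8},{"delta_pos":[0,0,-0.05],"roll":0,"fingers":0.8},{"delta_pos":[0,0,-0.2],"roll":0,"fingers":0.8},{"delta_pos":[0,0,-0.3],"roll":0,"fingers":0.8},{"delta_pos":[0,0,-0.3],"roll":0,"fingers":0.8},{"delta_pos":[0,0,-0.1],"roll":0,"fingers":0.8},{"delta_pos":[0,0,0],"roll":0,"fingers":0.8}]'
python3 - <<'E'
from chk import *
for n in ['scene','side','wrist']: chk(n,'12',(.647,-.0125),.149)
print(get_state()['ee_pos'])
E
```

```text
t: 21.3
ee_pos: [0.6482, -0.0125, 0.2398]
orientation: [0.707, 0.707, 0.002, 0.002]
ft_force: [0.4, -0.2, -0.1]
width: 0.0685
scene neck 189 [ 0.6487 -0.0127  0.1326  0.02  ] 0.0005
side neck 150 [ 0.6467 -0.0118  0.132   0.02  ] 0.0006
wrist neck 279 [ 0.6473 -0.0143  0.1324  0.02  ] 0.0002
[ 0.6459855  -0.01253219  0.23537145]
```

View pics/scene12.png

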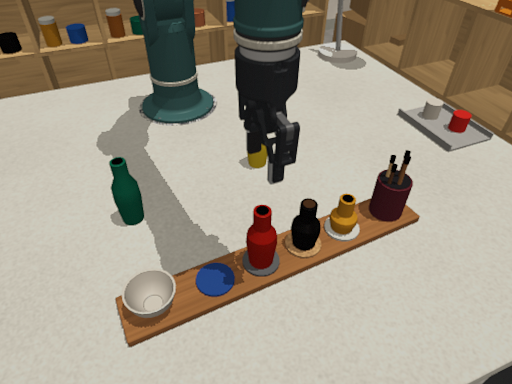

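Red stands centred on grey at about (0.6475, −0.013). Now green.

```bash
python3 -m crank '[{"delta_pos":[-0.1,-0.1,0],"roll":0,"fingers":0.8},{"delta_pos":[-0.22,-0.25,0],"roll":0,"fingers":0.8},{"delta_pos":[-0.22,-0.25,0],"roll":0,"fingers":0.8},{"delta_pos":[-0.22,-0.25,0],"roll":0,"fingers":0.8},{"delta_pos":[-0.22,-0.25,0],"roll":0,"fingers":0.8},{"delta_pos":[-0.22,-0.25,0],"roll":0,"fingers":0.8},{"delta_pos":[-0.22,-0.25,0],"roll":0,"fingers":0.8},{"delta_pos":[-0.15,-0.15,0],"roll":0,"fingers":0.8},{"delta_pos":[-0.057,-0.05,0],"roll":0,"fingers":0.8},{"delta_pos":[0,0,0],"roll":0,"fingers":0.8}]';python3 -m crank '[{"delta_pos":[0,0,0],"roll":0,"fingers":0.8},{"delta_pos":[0,0,0],"roll":0,"fingers":0.8}]'
```

```text
t: 22.45
ee_pos: [0.4301, -0.2082, 0.2362]
orientation: [0.708, 0.706, -0.0, -0.001]
ft_force: [1.6, -0.0, -0.2]
width: 0.0685
t: 22.65
ee_pos: [0.432, -0.2065, 0.2367]
orientation: [0.706, 0.708, 0.0, -0.0]
ft_force: [-0.3, 0.4, -0.6]
width: 0.0682
```

```bash
python3 -m crank '[{"delta_pos":[-0.01,-0.018,0.1],"roll":0,"fingers":0.8},{"delta_pos":[0,0,0.2],"roll":0,"fingers":0.8},{"delta_pos":[0,0,0.24],"roll":0,"fingers":0.8},{"delta_pos":[0,0,0.2],"roll":0,"fingers":0.8},{"delta_pos":[0,0,0.14],"roll":0,"fingers":0.8},{"delta_pos":[0,0,0.05],"roll":0,"fingers":0.8},{"delta_pos":[0,0,0],"roll":0,"fingers":0.8},{"delta_pos":[0,0,0],"roll":0,"fingers":0.8}]'
python3 - <<'E'
from h import *
grab('scene','scene13');grab('side','side13');print(get_state()['ee_pos'])
E
```

```text
t: 23.45
ee_pos: [0.4293, -0.2089, 0.1258]
orientation: [0.707, 0.707, 0.0, 0.0]
ft_force: [-0.3, 0.0, 0.0]
width: 0.0679
[ 0.42951938 -0.2091381   0.12635812]
```

View pics/side13.png

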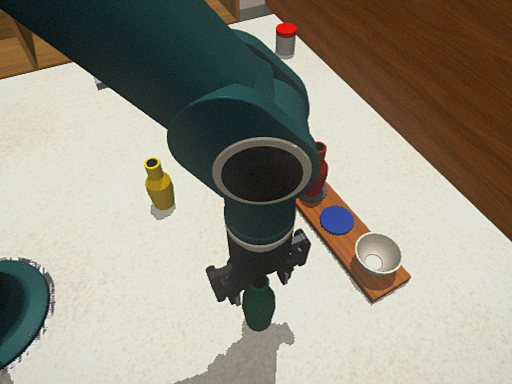

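The jaws straddle the green neck at (258,285).

```bash
python3 -m crank '[{"delta_pos":[0.01,0,0.01],"roll":0,"fingers":0.2},{"delta_pos":[0,0,0],"roll":0,"fingers":0.2},{"delta_pos":[0,0,0],"roll":0,"fingers":0.2},{"delta_pos":[0,0,0],"roll":0,"fingers":0.2},{"delta_pos":[0,0,0],"roll":0,"fingers":0.2},{"delta_pos":[0,0,0],"roll":0,"fingers":0.2},{"delta_pos":[0,0,0],"roll":0,"fingers":0.2}]' 40
```

```text
t: 24.25
ee_pos: [0.4292, -0.2078, 0.1248]
orientation: [0.707, 0.707, 0.0, 0.0]
ft_force: [-0.2, 0.7, 5.9]
width: 0.0291
```

```bash
python3 -m crank '[{"delta_pos":[0,0,-0.05],"roll":0,"fingers":0.2},{"delta_pos":[0,0,-0.15],"roll":0,"fingers":0.2},{"delta_pos":[0,0,-0.25],"roll":0,"fingers":0.2},{"delta_pos":[0,0,-0.15],"roll":0,"fingers":0.2},{"delta_pos":[0,0,-0.05],"roll":0,"fingers":0.2},{"delta_pos":[0,0,0],"roll":0,"fingers":0.2},{"delta_pos":[0,0,0],"roll":0,"fingers":0.2}]'
python3 - <<'E'
from h import *
grab('scene','scene14');print(get_state()['ee_pos'])
E
```

```text
t: 24.95
ee_pos: [0.4281, -0.2074, 0.2014]
orientation: [0.707, 0.707, -0.0, -0.001]
ft_force: [-0.3, -0.5, -1.8]
width: 0.0288
[ 0.42801396 -0.2074127   0.20114977]
```

View pics/scene14.png

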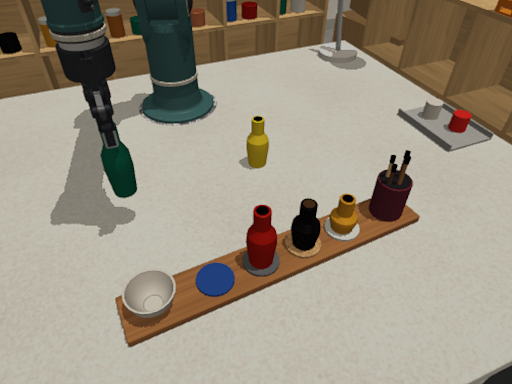

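Green is held upright; its lean in the image is perspective, as before the grasp. Carrying it to blue, again shifting sideways first so it stays clear of the bowl.

```bash
python3 -m crank '[{"delta_pos":[0.1,0.1,0],"roll":0,"fingers":0.2},{"delta_pos":[0.2,0.2,0],"roll":0,"fingers":0.2},{"delta_pos":[0.2,0.25,0],"roll":0,"fingers":0.2},{"delta_pos":[0.2,0.25,0],"roll":0,"fingers":0.2},{"delta_pos":[0.125,0.25,0],"roll":0,"fingers":0.2},{"delta_pos":[0.05,0.25,0],"roll":0,"fingers":0.2},{"delta_pos":[0,0.25,0],"roll":0,"fingers":0.2},{"delta_pos":[0,0.2,0],"roll":0,"fingers":0.2},{"delta_pos":[0,0.13,0],"roll":0,"fingers":0.2},{"delta_pos":[0,0,0],"roll":0,"fingers":0.2}]';python3 -m crank '[{"delta_pos":[0,0,0],"roll":0,"fingers":0.2}]'
```

```text
t: 26.0
ee_pos: [0.6553, -0.1022, 0.2]
orientation: [0.707, 0.707, -0.001, -0.001]
ft_force: [0.8, 1.0, -2.5]
width: 0.0286
t: 26.1
ee_pos: [0.6533, -0.1027, 0.2005]
orientation: [0.707, 0.707, -0.001, -0.001]
ft_force: [-0.3, -0.1, -2.8]
width: 0.0288
```

```bash
python3 -m crank '[{"delta_pos":[0,0,0.1],"roll":0,"fingers":0.2},{"delta_pos":[0,0,0.15],"roll":0,"fingers":0.2},{"delta_pos":[0,0,0.1],"roll":0,"fingers":0.2},{"delta_pos":[0,0,0.05],"roll":0,"fingers":0.2},{"delta_pos":[0,0,0],"roll":0,"fingers":0.2},{"delta_pos":[0,0,0],"roll":0,"fingers":0.2}]'
python3 - <<'E'
from h import *
grab('scene','scene15');grab('side','side15');print(get_state()['ee_pos'])
E
```

```text
t: 26.7
ee_pos: [0.6546, -0.1029, 0.1547]
orientation: [0.707, 0.707, 0.0, 0.0]
ft_force: [0.0, 0.0, -0.7]
width: 0.0287
[ 0.65497688 -0.10284399  0.15521449]
```

View pics/side15.png

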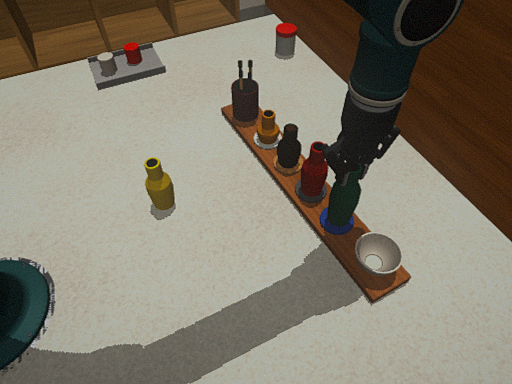

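Green is just above the blue mat at (340,218). Lowering.

```bash
python3 -m crank '[{"delta_pos":[0.003,-0.004,0.02],"roll":0,"fingers":0.2},{"delta_pos":[0,0,0.015],"roll":0,"fingers":0.2},{"delta_pos":[0,0,0.005],"roll":0,"fingers":0.2},{"delta_pos":[0,0,0],"roll":0,"fingers":0.2}]'
```

```text
t: 27.2
ee_pos: [0.6539, -0.1024, 0.1494]
orientation: [0.707, 0.707, -0.0, -0.0]
ft_force: [-0.9, -0.8, -1.1]
width: 0.0286
```

```bash
python3 -m crank '[{"delta_pos":[0,0,0.008],"roll":0,"fingers":0.2},{"delta_pos":[0,0,0],"roll":0,"fingers":0.2},{"delta_pos":[0,0,0],"roll":0,"fingers":0.2}]'
```

```text
t: 27.5
ee_pos: [0.6542, -0.1024, 0.1489]
orientation: [0.707, 0.707, 0.0, 0.0]
ft_force: [-0.3, 0.0, 1.6]
width: 0.0288
```

```bash
python3 -m crank '[{"delta_pos":[0,0,0.005],"roll":0,"fingers":0.2},{"delta_pos":[0,0,0],"roll":0,"fingers":0.2}]'
```

```text
t: 27.7
ee_pos: [0.6543, -0.1024, 0.1489]
orientation: [0.707, 0.707, 0.0, 0.0]
ft_force: [-1.7, 0.3, 5.2]
width: 0.0287
```

```bash
python3 -m crank '[{"delta_pos":[0,0,0],"roll":0,"fingers":0.5},{"delta_pos":[0,0,0],"roll":0,"fingers":0.7},{"delta_pos":[0,0,0],"roll":0,"fingers":0.8},{"delta_pos":[0,0,0],"roll":0,"fingers":0.8},{"delta_pos":[0,0,-0.05],"roll":0,"fingers":0.8},{"delta_pos":[0,0,-0.2],"roll":0,"fingers":0.8},{"delta_pos":[0,0,-0.3],"roll":0,"fingers":0.8},{"delta_pos":[0,0,-0.3],"roll":0,"fingers":0.8},{"delta_pos":[0,0,-0.1],"roll":0,"fingers":0.8},{"delta_pos":[0,0,0],"roll":0,"fingers":0.8}]'; python3 -m crank '[{"delta_pos":[0,0,0],"roll":0,"fingers":0.8},{"delta_pos":[0,0,0],"roll":0,"fingers":0.8},{"delta_pos":[0,0,0],"roll":0,"fingers":0.8}]'
python3 - <<'E'
from chk import *
for n in ['scene','side','wrist']:
  for k,c,t in [('green',(.6537,-.1022),.174),('red',(.647,-.0125),.149),('black',(.640,.0772),.124),('ochre',(.6335,.1668),.099)]:
    print(k); im,P,Q=chk(n,'16',c,t); print(Q[:,2].max() if len(Q) else '')
# pot / bowl moved?
for n in ['scene','side']:
    a=pickle.load(open(f'pics/{n}0.pkl','rb'));b=pickle.load(open(f'pics/{n}16.pkl','rb'))
    for k,(u,v) in (dict(pot=(390,193),bowl=(150,295)) if n=='scene' else dict(pot=(245,98),bowl=(378,254))).items():
        s=np.s_[v-30:v+30,u-30:u+30]; print(n,k,np.median(abs(a['range_z'][s]-b['range_z'][s])))
E
```

```text
t: 28.7
ee_pos: [0.6551, -0.1025, 0.2646]
orientation: [0.707, 0.707, 0.002, 0.002]
ft_force: [-0.3, 0.4, -0.5]
width: 0.0684
t: 29.0
ee_pos: [0.6532, -0.1023, 0.2601]
orientation: [0.707, 0.707, -0.001, -0.001]
ft_force: [-0.2, -0.5, -0.6]
width: 0.0685
green
scene neck 232 [ 0.6559 -0.1028  0.157   0.02  ] 0.0005
0.4806141720859108
red
scene neck 203 [ 0.6486 -0.0127  0.1319  0.02  ] 0.0005
0.15068357702734303
black
scene neck 183 [0.6415 0.0784 0.1073 0.02  ] 0.0005
0.12636292829803197
ochre
scene neck 172 [0.6346 0.1658 0.0818 0.02  ] 0.0006
0.10127102136646565
green
side neck 179 [ 0.6541 -0.1017  0.1573  0.02  ] 0.0006
0.46878084894615446
red
side neck 151 [ 0.6468 -0.0118  0.1322  0.02  ] 0.0006
0.1521456785250247
black
side neck 129 [0.6393 0.0794 0.1071 0.02  ] 0.0007
0.12586659440706782
ochre
side neck 118 [0.6324 0.167  0.0828 0.02  ] 0.0008
0.10141907474762157
green
wrist neck 276 [ 0.6545 -0.1042  0.1575  0.02  ] 0.0002
0.34641645966614293
red
0.15053088939151613
black
0.07832299180130409
ochre

scene pot 0.0012978911
scene bowl 0.0010271072
side pot 0.0018619895
side bowl 0.0011074841
```

View pics/scene16.png

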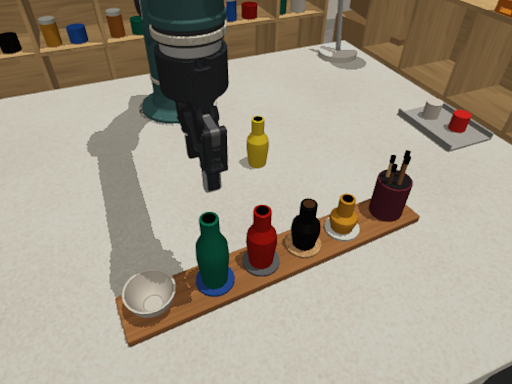

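View pics/side16.png

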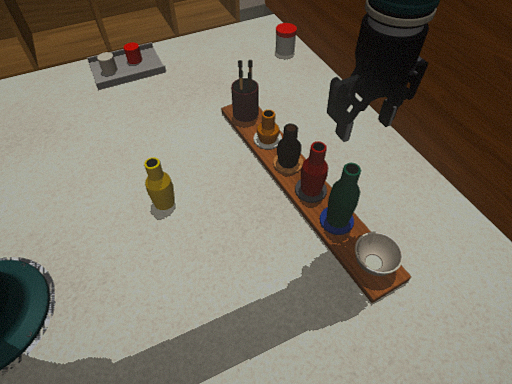

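Both views show all four vases upright and in order from pot to bowl, with the gripper clear, and the pot, bowl and yellow vase where they started. Handing in.

```bash
python3 -c "
from bench import close_job
print(close_job())"
```

```text
the job is handed in; nothing more can be done
None
```

The four vases stand upright on the four mats, shortest next to the brush pot and tallest next to the white bowl: ochre on white, black on cork, red on grey, green on blue. I lowered each one until the wrist force showed contact before opening the jaws. I handed the job in at about 29 s; `close_job()` gave no verdict.

- **Centring:** in the last pictures each neck axis is within about 2–3 mm of its mat centre. The cameras themselves disagree by about 2 mm, which is their calibration limit. The last wrist picture only covered green; ochre, black and red were each checked in it right after placing.
- **Things left alone:** the pot and bowl show no change beyond 1–2 mm of depth noise. The yellow look-alike was not touched.
- **Forces:** the wrist force shown after each move never passed about 7 N. I did not log it in between.
- **Failed checks:** none.

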